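# Bring the dust hood over the carving

## Robot

A 6-joint arm with a two-finger parallel gripper is mounted at the origin on the work surface. World frame = base frame: x ahead of the robot, y to its left, z up, the work surface at z = 0. Lengths are in m, angles in rad, forces in N, time in s.
With the tool pointing down it reaches from about 0.35 to 0.85 m from the base axis. Payload 8.1 kg.
Tool frame: the origin (TCP) lies at the very end of the fingers, on their centre line; the grasp point (between the pads) lies 19 mm behind it; z points along the fingers, y is the line along which they close (so a half turn about z gives the same grasp; the last joint's range is limited). The gripper opens to 93 mm and grips with 3 to 60 N. Pads are 15 mm wide; open, the fingers measure 128 mm over their backs; the gripper's body (75 mm by 188 mm) begins 65 mm behind the grasp point.
Start: joints at [-1.244, 0.13, 1.488, -0, 1.523, -0.085], TCP at [0.24, -0.55, 0.219] pointing down, gripper open.
Joint ranges: [-2.96, 2.96], [-0.89, 2.26], [0.02, 2.5], [-1.34, 4.48], [0, 2.73], [-2.66, 2.66]. Speed limits (rad/s): [2.39, 2.39, 2.79, 3.14, 3.14, 3.14].

## Interface

Orientations are given as a rotation vector (axis times angle).
In Python, from plant import robot, imaging gives the robot as it stands.
- The arm moves only by the tool jog_arm, never from a script. Its argument "rows" is a list of rows, each a list of 2 entries, a list of its own where there are three numbers: the shift along the tool's x, y, z each as a share of 0.2 m, from -1 to 1, then the turn, a rotation vector about the tool's x, y, z each as a share of pi/2 rad, from -1 to 1. A call has 1 to 5 rows; each row is the pose to reach, as a shift and turn from the pose commanded when the call began, along the tool's axes at that moment; what a row does not reach only later rows make up. A row lasts 1/10 s, in which the tool goes at most 50 mm and 8.59 degrees, less where a joint would pass 70% of its speed; a pose out of reach is approached as far as the arm can. A call with a number of a shift or a turn outside -1 to 1 is refused whole. A call with a gripper value outside its range is refused whole. "hand" is the closure, from -1 (fully open) to 1 (shut), set as the call begins (left out, the last holds). The fingers move at their own pace and stop on an object; "squeeze" is the grip in N (left out, the last holds). Time passes only in rows, so rows that repeat a pose let the fingers close. It gives the time, the measured TCP pose, the force, the opening and the grip force at its end, in the units of the state.
- robot.read_state(): the state, without advancing time (a new reading comes with each control period).
- imaging.read_camera(name): name is "scene" or "side" or "wrist"; returns a dict with "frame" (384x512x3 uint8, red, green, blue), "vertical_fov" (degrees; the focal length in pixels is half the picture's height over the tangent of half this angle, whatever the lens; pixels are square), "cx", "cy" (the principal point, pixels), "R" (3x3) and "t" (3): a world point X has camera coordinates R X + t. Camera axes: x right, y down, z forward; pixel columns grow to the right and rows downward; lengths in m; the calibration is good to about 2 mm. A picture is of the moment at which its call begins. There is no depth.
- robot.close_job(): hands the job in; it is judged then, once.
The state is a dict: "t": time; "q": joint angles; "dq": joint speeds; "joint_torque": joint torques, N m; "tool_pos": TCP position; "orientation": TCP orientation; "force": force on the tool from outside, world axes, zero at the start; "wrist_torque": the same for the moment, N m; "opening": finger opening in m; "gripper_force": force on a finger pad.
Only numpy, scipy, OpenCV 4.12 (cv2) and the standard library are available. Lean on these libraries where they do the work, as an engineer would, in place of code of your own. Each camera call takes 0.05 s, during which the arm holds its last target. There are 200 camera calls.

## Task

Swing the dust-extraction hood on its boom round from where it is parked until it is centred over the carving clamped in the wooden vise, and leave it there, let go and standing still. The boom is heavy and its bearing runs almost free, so push it slowly on the hood's side wall, never on the duct, and ease it to a stop with a soft touch from the other side: do not strike it, fling it or let it run to its end stops, and leave everything else on the bench undisturbed.

Things in the scene. Friction and masses are not known exactly. Their poses are not given: they have to be found in the camera images.
- boom (a joint): Turn of the extractor's swing arm on its riser, rad. The boom, a level duct 100 mm in diameter, axis 300 mm above the bench, turns about the riser's vertical axis and carries the hood at its end, 330 mm from that axis. At 0 it points to -x, positive swings the hood to +y: hood centre = riser + 0.33 * (-cos q, +sin q). Stops at +0.85 and -0.85. No spring, axis upright.
- boom_axis (a point): Point on the turning axis at the boom's height (300 mm). The ball bearing runs almost free: all that swings has a nominal moment of inertia of 0.24 kg m2 (really up to 25 percent less or more), drag 0.008 N m s/rad, dry friction 0.0002 N m, so it coasts with a time constant of about 30 s.
- duct: The boom's bare duct with its round end and its swivel head (120 mm across, top at 347 mm), 100 mm in diameter, too thick for the gripper, about 4.8 kg with its spindle. Not to be pushed or leaned on. Origin on the turning axis at bench height; its -x axis points along the boom to the hood.
- boom_end (a point): End of the boom on the duct's axis, 300 mm above the bench and 330 mm from the turning axis; right above the hood's centre when its springs are unloaded.
- neck (a joint): Sideways shift of the hood on its spring hanger, m: the hood (nominal 0.5 kg with its neck) hangs on upright leaf springs that let it give across the boom: 0 centred, positive towards the side of positive boom angle, stops at +-0.04. Stiffness 25 N/m, damping 0.5 N s/m: the heavy boom follows a push on the hood with a lag of about 1 s and swings back if the hood is simply stopped.
- riser: Upright fixed duct that carries the boom, 104 mm in diameter, on a bolted flange of 184 mm, at the far side of the bench; origin on the boom's turning axis at bench height. Its place varies; everything else about the swing arm follows from it and the two joint values.
- hood: Round grey hood under the boom's end, mouth down, closed by a grille: upright side wall 200 mm in diameter from 150 to 205 mm above the bench, with dark edging strips, above it a cone up to the neck at 250 mm. No handle, too wide for the gripper. Origin at the centre of the mouth, 150 mm above the bench; z up; x and y turn with it, as it spins freely on its neck.
- hood_wall (a point): Centre of the hood on its own axis, at mid-height of the side wall (180 mm above the bench). Push the wall at this height from either side, along the hood's path: as the hood spins freely on its neck, only a push towards this axis moves the boom, rubbing along the wall just spins the hood. Fingertips 160 to 175 mm above the bench pass over vise and carving.
- carving (a point): Centre of the pale cone-shaped carving, 136 x 78 mm, lying with its length along the boom, top 125 mm above the bench, clamped in a dark wooden vise (about 355 x 130 mm, jaws 115 mm high). This point is 86 mm above the bench, on the path of the hood's centre within 10 mm, on the -y side of where the hood is parked.
- mallet: Dark wooden carver's mallet lying on the bench, head 125 x 78 x 78, handle 165 long; origin under it near the handle's root. Sizes in mm. Only to be left alone.
- gouge_long: Loose carving gouge, wooden handle 110 x 24, steel blade 140 long, lying flat; origin at the ferrule, on the bench. Sizes in mm. Only to be left alone.
- gouge_short: Loose carving gouge like the other, blade 108 long; origin at the ferrule, on the bench. Sizes in mm. Only to be left alone.
- bust: Dark turned and carved wooden head on a round foot, 160 high, 92 across, standing; origin under its centre. Sizes in mm. Only to be left alone.
- pot: White paint pot, 100 across and 110 high, with three tools standing in it up to 180; origin under its centre. Sizes in mm. Only to be left alone.
- stone: Sharpening stone in its wooden base, 210 x 75 x 38; origin under its centre. Sizes in mm. Only to be left alone.
- blank: Pale squared wood blank 150 x 75 x 60; origin under its centre. Sizes in mm. Only to be left alone.
- bowl: Small wooden bowl, 110 across, 45 high; origin under its centre. Sizes in mm. Only to be left alone.

How it is judged:
On the way:
1. the hood, let go, stays centred over the carving and still for 4 s (horizontal distance between hood and carving below 0.035 m and velocity of joint boom between -0.02 and 0.02 rad/s and value of joint neck between -0.012 and 0.012 m and contact force between riser and the arm below 0.05 N), for 4 s.
At the end, for the whole second after the job is handed in: The hood's centre is within 35 mm (seen from above) of the carving's centre, the boom turns slower than 0.02 rad/s, its spring hanger is within 12 mm of centre, with nothing touching it, and the other things have not moved by 30 mm (horizontal distance between hood and carving below 0.035 m and velocity of joint boom between -0.02 and 0.02 rad/s and value of joint neck between -0.012 and 0.012 m and distance of each of mallet, gouge_long, gouge_short, bust, pot, stone, blank, bowl from where it was at the start of the episode below 0.03 m).
It fails at once if the boom or hood is struck or leaned on with more than 8 N (contact force between riser and the arm above 8 N).
It fails at once if the bare duct is pushed or leaned on (contact force between duct and the arm above 1 N).
It fails at once if the hood is flung faster than 0.3 m/s (linear speed of hood above 0.3 m/s).
It fails at once if the boom runs to an end stop (value of joint boom above 0.83 rad or value of joint boom below -0.83 rad).
It fails at once if a bystander is knocked or moved (distance of any of mallet, gouge_long, gouge_short, bust, pot, stone, blank, bowl from where it was at the start of the episode above 0.03 m).
It also fails if it takes over 56 s, if anything falls off the work surface, if the arm or the gripper's body presses on something with over 40 N, if the wrist force passes 120 N, or if a joint passes its speed limit or range.

## Working session

There is one attempt and no reset: what is moved stays moved. The work goes in short steps, Python scripts to look and compute and a tool call to move; the robot and the scene stay as the last step left them, time stands still between calls to the robot, and variables do not carry over. Pictures are saved under pics/ and viewed, at most 10 in all, crops included, and the job is handed in when it is done.

Besides the shell and the picture viewer there is one more tool, called after "Emit:" as name([rows], argument=value, ...), one row to a line, values as JSON. jog_arm: Moves the arm, as the interface text tells. Its arguments: {"type":"object","properties":{"rows":{"type":"array"},"hand":{"type":"number"},"squeeze":{"type":"number"}},"required":["rows"]}

```bash
mkdir -p pics; cat > h.py <<'E'
import numpy as np,cv2
from plant import robot,imaging
def cam(n):
    c=imaging.read_camera(n);c['f']=192/np.tan(np.radians(c['vertical_fov'])/2);return c
def ray(c,u,v,z):
    R=np.array(c['R']);t=np.array(c['t']);o=-R.T@t
    d=R.T@np.array([(u-c['cx'])/c['f'],(v-c['cy'])/c['f'],1]);return o+d*(z-o[2])/d[2]
def proj(c,X):
    p=np.array(c['R'])@np.array(X)+np.array(c['t']);return c['f']*p[0]/p[2]+c['cx'],c['f']*p[1]/p[2]+c['cy']
E
python3 - <<'E'
from h import *
import pickle
D={}
for n in("scene","side"):
    c=cam(n);D[n]=c
    cv2.imwrite(f"pics/{n}0.png",cv2.resize(c['frame'][:,:,::-1],(800,600)))
    print(n,-np.array(c['R']).T@c['t'],np.array(c['R'])[2],c['f'],c['cx'],c['cy'])
pickle.dump(D,open('d0.pkl','wb'))
s=robot.read_state();print(s['t'],s['tool_pos'],s['orientation'],s['force'])
E
```

```text
scene [ 1.65400887 -0.33296509  0.97703915] [-0.78434146  0.26129787 -0.56261168] 352.1310046873497 254.3041928639755 190.88972618483643
side [1.5465808  0.24391302 1.27030071] [-0.67400071 -0.14913148 -0.72352115] 410.60497446253356 257.48572387263147 190.75028373956079
0.1 [ 0.24002123 -0.54935251  0.21768136] [-3.07361653e+00 -6.41957372e-01  3.27850036e-04] [-0.3029819  -0.5462033  -0.82625709]
```

View pics/scene0.png

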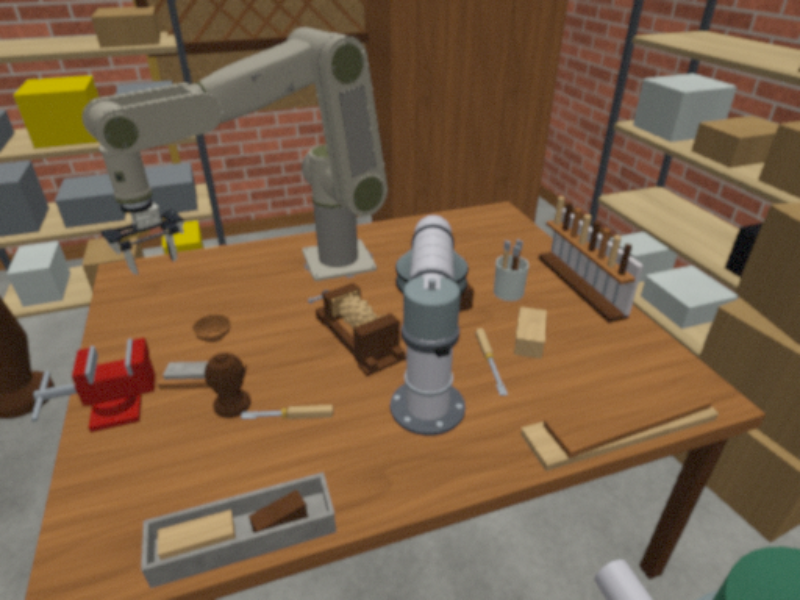

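View pics/side0.png

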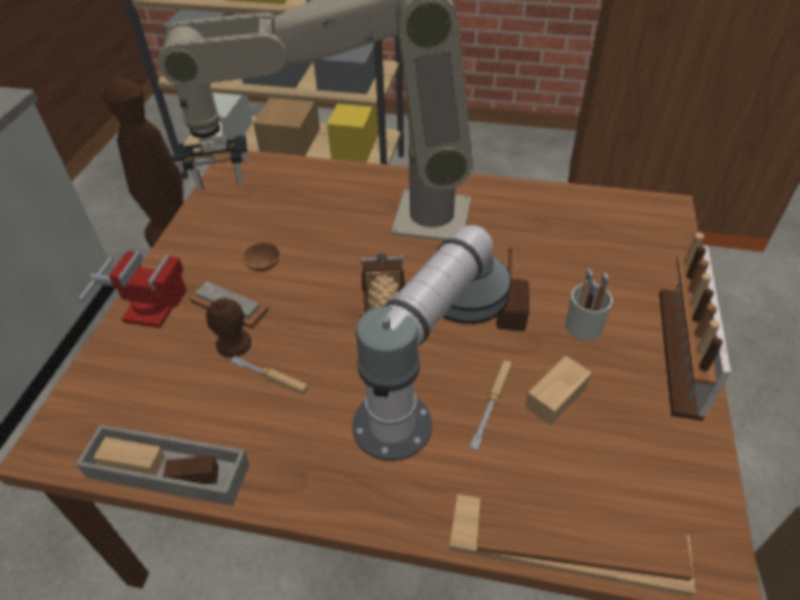

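Scene view (800 px wide): riser flange centre (428,402), swivel head top (432,287), carving about (357,315), hood edges x 396–468 at row 270. Side view: flange (393,427), carving (383,287), boom end near (478,243), hood right edge at (511,290).

```bash
python3 - <<'E'
from h import *
import pickle
D=pickle.load(open('d0.pkl','rb'))
k=1/1.5625
S,T=D['scene'],D['side']
print('flange',ray(S,428*k,402*k,.012)[:2],ray(T,393*k,427*k,.012)[:2])
print('head',ray(S,432*k,287*k,.347)[:2],ray(T,388*k,327*k,.347)[:2])
print('carv',ray(S,357*k,315*k,.11)[:2],ray(T,383*k,288*k,.11)[:2])
print('end',ray(S,433*k,222*k,.35)[:2],ray(T,475*k,235*k,.33)[:2])
print('hood edges z.205',[ray(S,u*k,268*k,.205)[:2] for u in(396,468)],ray(T,511*k,288*k,.2)[:2])
for n,o in(('pot',(510,280)),('mallet',(465,298)),('bowl',(211,328)),('bust',(231,403))): print(n,ray(S,o[0]*k,o[1]*k,.02)[:2])
for n,o in(('pot',(587,320)),('mallet',(513,310)),('bowl',(262,258)),('malhandle',(512,250))): print(n,ray(T,o[0]*k,o[1]*k,.03)[:2])
c=[]
for n,box in(('scene',(320,270,405,370)),('side',(355,255,410,320))):
    x0,y0,x1,y1=[int(a*k) for a in box]
    c.append(cv2.resize(D[n]['frame'][y0:y1,x0:x1,::-1],None,fx=7,fy=7,interpolation=cv2.INTER_CUBIC)); print(n,x0,y0)
x0,y0=245,125
c.append(cv2.resize(D['scene']['frame'][y0:y0+80,x0:x0+64,::-1],None,fx=5,fy=5,interpolation=cv2.INTER_CUBIC))
h=max(i.shape[0] for i in c)
c=[cv2.copyMakeBorder(i,0,h-i.shape[0],0,4,0) for i in c]
m=np.hstack(c);print(m.shape,[i.shape for i in c]);f=min(1,800/m.shape[1],600/m.shape[0]);cv2.imwrite('pics/crop.png',cv2.resize(m,None,fx=f,fy=f));print(f)
E
```

```text
flange [0.75943323 0.04213645] [0.77573723 0.04360457]
head [0.75964804 0.04173858] [0.7662311  0.04176131]
carv [ 0.48546697 -0.05808852] [ 0.43995402 -0.05047976]
end [0.48301361 0.15399099] [0.45119697 0.17118143]
hood edges z.205 [array([0.43819307, 0.06878161]), array([0.50220627, 0.25309785])] [0.47225338 0.26615125]
pot [0.33954012 0.49046524]
mallet [0.38679881 0.30954606]
bowl [ 0.28853427 -0.44294519]
bust [ 0.61515433 -0.41319682]
pot [0.38223111 0.47053055]
mallet [0.38145726 0.28146619]
bowl [ 0.30824707 -0.4375514 ]
malhandle [0.14823328 0.25988546]
scene 204 172
side 227 163
(448, 962, 3) [(448, 389, 3), (448, 249, 3), (448, 324, 3)]
0.8316008316008316
```

View pics/crop.png

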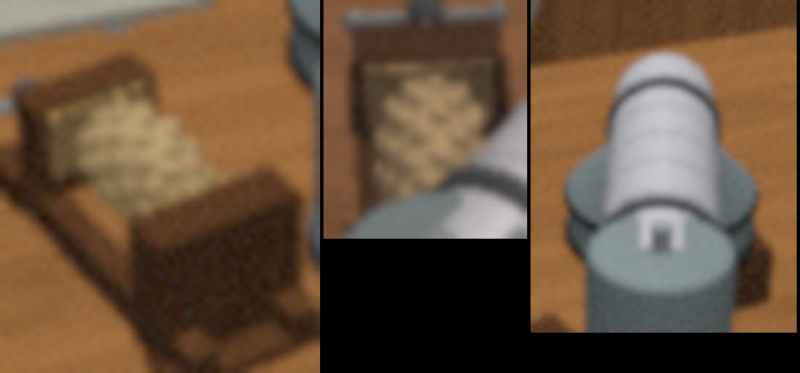

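Riser about (0.762, 0.042), boom angle about 0.39, hood about (0.457, 0.167). The crop shows the carving between two jaws; I use the jaw tops (z = 0.115) to get its axis.

```bash
python3 - <<'E'
from h import *
import pickle
D=pickle.load(open('d0.pkl','rb'))
S,T=D['scene'],D['side'];g=7*.8316
P=lambda x,y,z:ray(S,204+x/g,172+y/g,z)[:2].round(3)
Q=lambda x,y,z:ray(T,227+(x-324)/g,163+y/g,z)[:2].round(3)
for n,x,y in(('farL',20,92),('farBackR',148,55),('farFrontR',155,72),('farFrontL',40,110),('nearL inner',135,210),('nearFrontL',148,238),('nearFrontR',298,195),('nearBackR',272,168)):print(n,P(x,y,.115))
for n,x,y in(('farbackL',358,28),('farbackR',500,26),('farfrontL',358,60),('farfrontR',500,60)):print(n,Q(x,y,.115))
print('carv axis',P(120,110,.1),P(160,200,.1),Q(430,85,.11),Q(415,180,.11))
r=np.array([.762,.042])
for q in(.387,-.2,-.25,-.3,-.35):print(q,r+.33*np.array([-np.cos(q),np.sin(q)]))
# hood predicted silhouettes check
for q in(.36,.39,.42):
    h=r+.33*np.array([-np.cos(q),np.sin(q)])
    for c,n in((S,'S'),(T,'T')):
        a=np.linspace(0,6.28,200);uv=np.array([proj(c,[h[0]+.1*np.cos(x),h[1]+.1*np.sin(x),.205]) for x in a]);print(q,n,(uv.min(0)*1.5625).round(),(uv.max(0)*1.5625).round())
E
```

```text
farL [ 0.362 -0.12 ]
farBackR [ 0.343 -0.015]
farFrontR [ 0.368 -0.016]
farFrontL [ 0.39  -0.111]
nearL inner [ 0.534 -0.076]
nearFrontL [ 0.568 -0.076]
nearFrontR [0.554 0.037]
nearBackR [0.517 0.03 ]
farbackL [ 0.361 -0.12 ]
farbackR [ 0.341 -0.021]
farfrontL [ 0.392 -0.112]
farfrontR [ 0.375 -0.014]
carv axis [ 0.388 -0.05 ] [ 0.509 -0.052] [ 0.403 -0.058] [ 0.493 -0.049]
0.387 [0.456405   0.16654595]
-0.2 [ 0.43857803 -0.02356088]
-0.25 [ 0.4422589  -0.03964331]
-0.3 [ 0.44673896 -0.05552167]
-0.35 [ 0.452007   -0.07115628]
0.36 S [392. 247.] [466. 285.]
0.36 T [424. 247.] [509. 306.]
0.39 S [396. 247.] [469. 285.]
0.39 T [427. 248.] [512. 308.]
0.42 S [399. 248.] [473. 285.]
0.42 T [431. 250.] [516. 309.]
```

```bash
cat >> h.py <<'E'
from scipy.spatial.transform import Rotation as Ro
def ori(t,side,tilt=15):
    # finger on side (+1/-1) of hood along t, body leaning outward
    t=np.array([t[0],t[1],0.]);a=np.radians(tilt)
    z=np.array([0,0,-np.cos(a)])-side*np.sin(a)*t
    y=np.array([t[1],-t[0],0]);x=np.cross(y,z);return np.c_[x,y,z]
tan=lambda q:np.array([np.sin(q),np.cos(q),0])
RIS=np.array([.762,.042,0])
hood=lambda q:RIS+.33*np.array([-np.cos(q),np.sin(q),0])
def plan(p,R,wps):
    for P,G in wps:
        for _ in range(12):
            d=R.T@(np.array(P)-p)/.2; w=Ro.from_matrix(R.T@G).as_rotvec()/(np.pi/2)
            if np.abs(d).max()<.004 and np.abs(w).max()<.004:break
            n=max(np.linalg.norm(d)*4,np.linalg.norm(w)*90/8.5); k=min(1,4.9/n,1/max(np.abs(d).max(),1e-9))
            d=(d*k).round(2);w=(w*k).round(2)
            print(int(np.ceil(n*k-.02)),'rows',[d.tolist(),w.tolist()],end=' ')
            p=p+R@d*.2;R=R@Ro.from_rotvec(w*np.pi/2).as_matrix();print('->',p.round(3))
    return p,R
def cur():
    s=robot.read_state();return np.array(s['tool_pos']),Ro.from_rotvec(s['orientation']).as_matrix()
E
python3 - <<'E'
from h import *
p,R=cur();q=.385
G=ori(tan(q),1);c=hood(q)+.14*tan(q);print(c)
plan(p,R,[((.47,-.35,.40),R),((c[0],c[1],.42),G),((c[0],c[1],.17),G)])
E
```

```text
[0.5087348 0.2956863 0.       ]
5 rows [[1.0, -0.31, -0.63], [0.0, 0.0, 0.0]] -> [ 0.399 -0.413  0.344]
3 rows [[0.45, -0.14, -0.28], [0.0, 0.0, 0.0]] -> [ 0.47  -0.351  0.4  ]
1 rows [[0.0, -0.0, -0.0], [0.0, 0.0, 0.0]] -> [ 0.47  -0.351  0.4  ]
1 rows [[0.0, -0.0, -0.0], [0.0, 0.0, 0.0]] -> [ 0.47  -0.351  0.4  ]
1 rows [[0.0, -0.0, -0.0], [0.0, 0.0, 0.0]] -> [ 0.47  -0.351  0.4  ]
1 rows [[0.0, -0.0, -0.0], [0.0, 0.0, 0.0]] -> [ 0.47  -0.351  0.4  ]
1 rows [[0.0, -0.0, -0.0], [0.0, 0.0, 0.0]] -> [ 0.47  -0.351  0.4  ]
1 rows [[0.0, -0.0, -0.0], [0.0, 0.0, 0.0]] -> [ 0.47  -0.351  0.4  ]
1 rows [[0.0, -0.0, -0.0], [0.0, 0.0, 0.0]] -> [ 0.47  -0.351  0.4  ]
1 rows [[0.0, -0.0, -0.0], [0.0, 0.0, 0.0]] -> [ 0.47  -0.351  0.4  ]
1 rows [[0.0, -0.0, -0.0], [0.0, 0.0, 0.0]] -> [ 0.47  -0.351  0.4  ]
1 rows [[0.0, -0.0, -0.0], [0.0, 0.0, 0.0]] -> [ 0.47  -0.351  0.4  ]
5 rows [[0.51, -1.0, -0.03], [-0.02, -0.06, -0.17]] -> [ 0.483 -0.127  0.406]
5 rows [[0.82, -0.9, -0.13], [-0.03, -0.06, -0.18]] -> [0.499 0.117 0.413]
4 rows [[0.74, -0.47, -0.19], [-0.02, -0.04, -0.14]] -> [0.508 0.296 0
[... 690 characters left out ...]
0.0, 0.2], [0.0, 0.0, 0.0]] -> [0.508 0.296 0.171]
1 rows [[0.0, 0.0, 0.0], [0.0, 0.0, 0.0]] -> [0.508 0.296 0.171]
1 rows [[0.0, 0.0, 0.0], [0.0, 0.0, 0.0]] -> [0.508 0.296 0.171]
1 rows [[0.0, 0.0, 0.0], [0.0, 0.0, 0.0]] -> [0.508 0.296 0.171]
1 rows [[0.0, 0.0, 0.0], [0.0, 0.0, 0.0]] -> [0.508 0.296 0.171]
1 rows [[0.0, 0.0, 0.0], [0.0, 0.0, 0.0]] -> [0.508 0.296 0.171]
1 rows [[0.0, 0.0, 0.0], [0.0, 0.0, 0.0]] -> [0.508 0.296 0.171]
1 rows [[0.0, 0.0, 0.0], [0.0, 0.0, 0.0]] -> [0.508 0.296 0.171]
1 rows [[0.0, 0.0, 0.0], [0.0, 0.0, 0.0]] -> [0.508 0.296 0.171]
1 rows [[0.0, 0.0, 0.0], [0.0, 0.0, 0.0]] -> [0.508 0.296 0.171]
1 rows [[0.0, 0.0, 0.0], [0.0, 0.0, 0.0]] -> [0.508 0.296 0.171]
```

Emit:
jog_arm([
  [[1.0,-0.31,-0.63],[0,0,0]],
  [[1.0,-0.31,-0.63],[0,0,0]],
  [[1.0,-0.31,-0.63],[0,0,0]],
  [[1.0,-0.31,-0.63],[0,0,0]],
  [[1.0,-0.31,-0.63],[0,0,0]],
], hand=1, squeeze=10)

```text
t: 0.6
tool_pos: [0.3999, -0.4114, 0.3457]
orientation: [3.075, 0.643, 0.0]
force: [0.9, -0.8, 0.5]
opening: 0.0579
gripper_force: 0.0
```

Emit:
jog_arm([
  [[0.45,-0.14,-0.28],[0,0,0]],
  [[0.45,-0.14,-0.28],[0,0,0]],
  [[0.45,-0.14,-0.28],[0,0,0]],
])

```text
t: 0.9
tool_pos: [0.4732, -0.3485, 0.404]
orientation: [3.071, 0.648, 0.006]
force: [-0.3, -0.5, 0.2]
opening: 0.0337
gripper_force: 0.0
```

Emit:
jog_arm([
  [[0.51,-1.0,-0.03],[-0.02,-0.06,-0.17]],
  [[0.51,-1.0,-0.03],[-0.02,-0.06,-0.17]],
  [[0.51,-1.0,-0.03],[-0.02,-0.06,-0.17]],
  [[0.51,-1.0,-0.03],[-0.02,-0.06,-0.17]],
  [[0.51,-1.0,-0.03],[-0.02,-0.06,-0.17]],
])

```text
t: 1.4
tool_pos: [0.483, -0.1241, 0.4062]
orientation: [2.912, 1.033, -0.133]
force: [0.3, -0.4, 0.5]
opening: 0.0003
gripper_force: 0.0
```

Tracks well; continue over the boom.

Emit:
jog_arm([
  [[0.82,-0.9,-0.13],[-0.03,-0.06,-0.18]],
  [[0.82,-0.9,-0.13],[-0.03,-0.06,-0.18]],
  [[0.82,-0.9,-0.13],[-0.03,-0.06,-0.18]],
  [[0.82,-0.9,-0.13],[-0.03,-0.06,-0.18]],
  [[0.82,-0.9,-0.13],[-0.03,-0.06,-0.18]],
])

```text
t: 1.9
tool_pos: [0.4985, 0.119, 0.4124]
orientation: [2.674, 1.4, -0.251]
force: [1.6, -0.9, 0.4]
opening: 0.0004
gripper_force: 0.0
```

Emit:
jog_arm([
  [[0.74,-0.47,-0.19],[-0.02,-0.04,-0.14]],
  [[0.74,-0.47,-0.19],[-0.02,-0.04,-0.14]],
  [[0.74,-0.47,-0.19],[-0.02,-0.04,-0.14]],
  [[0.74,-0.47,-0.19],[-0.02,-0.04,-0.14]],
])

```text
t: 2.3
tool_pos: [0.5075, 0.2992, 0.4172]
orientation: [2.462, 1.667, -0.329]
force: [0.9, -0.9, 0.4]
opening: 0.0006
gripper_force: 0.0
```

```bash
python3 - <<'E'
from h import *
p,R=cur();print(p);q=.385
G=ori(tan(q),1);c=hood(q)+.14*tan(q)
print(Ro.from_matrix(R.T@G).magnitude()*57)
print((R.T@(np.array([c[0],c[1],.17])-p)/.2).round(3))
E
```

```text
[0.50754113 0.29918819 0.41715541]
0.3875463192486025
[0.312 0.01  1.196]
```

Emit:
jog_arm([
  [[0.26,0.01,1.0],[0,0,0]],
  [[0.26,0.01,1.0],[0,0,0]],
  [[0.26,0.01,1.0],[0,0,0]],
  [[0.26,0.01,1.0],[0,0,0]],
  [[0.26,0.01,1.0],[0,0,0]],
])

```text
t: 2.8
tool_pos: [0.5061, 0.2903, 0.2038]
orientation: [2.463, 1.663, -0.346]
force: [-0.0, -0.8, -1.3]
opening: 0.0005
gripper_force: 0.0
```

Emit:
jog_arm([
  [[0.05,0,0.2],[0,0,0]],
  [[0.05,0,0.2],[0,0,0]],
])

```text
t: 3.0
tool_pos: [0.5078, 0.2908, 0.1676]
orientation: [2.464, 1.663, -0.336]
force: [-0.6, 0.2, -0.8]
opening: 0.0007
gripper_force: 0.0
```

```bash
python3 - <<'E'
from h import *
q=.385
o=[]
for n in("scene","side"):
    c=cam(n);u,v=proj(c,hood(q)+np.array([0,0,.18]));u,v=int(u),int(v)
    o.append(cv2.resize(c['frame'][v-48:v+48,u-64:u+64,::-1],(400,300),interpolation=cv2.INTER_CUBIC));print(n,u-64,v-48)
cv2.imwrite('pics/c2.png',np.hstack(o))
p,R=cur();print(p,robot.read_state()['t'],(p-hood(q))@tan(q),(p-hood(q))@[-np.cos(q),np.sin(q),0]);print((R.T@-tan(q)).round(3))
E
```

```text
scene 212 126
side 235 133
[0.51001811 0.2921588  0.17283222] 3.1 0.1372126811633373 -0.0025141622011496945
[-0.965 -0.002  0.262]
```

View pics/c2.png

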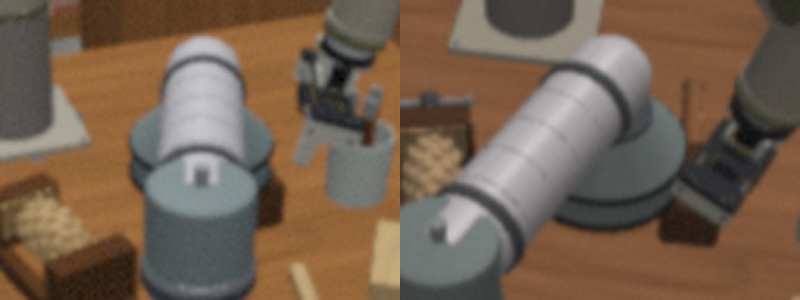

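Hood at left of the gripper with a clear gap, fingers at wall height. I add a boom-angle estimate from the white duct's mask, tested on the first frames.

```bash
cat >> h.py <<'E'
def ang(c,dbg=False):
    im=c['frame'].astype(int);m=(im.min(2)>115)&(im.max(2)-im.min(2)<45)
    v,u=np.nonzero(m);R=np.array(c['R']);t=np.array(c['t']);o=-R.T@t
    d=R.T@np.array([(u-c['cx'])/c['f'],(v-c['cy'])/c['f'],np.ones(len(u))]);P=o[:,None]+d*((.32-o[2])/d[2])
    x=RIS[0]-P[0];y=P[1]-RIS[1];r=np.hypot(x,y);a=np.arctan2(y,x)
    k=(r>.15)&(r<.36)&(abs(a)<.9);
    m0=np.median(a[k]);k&=abs(a-m0)<.35;return a[k].mean(),k.sum()
def ev():
    s=robot.read_state()['t'];return [round(float(x),3) for n in("scene","side") for x in ang(cam(n))]+[round(s,2)]
E
python3 - <<'E'
from h import *
import pickle
D=pickle.load(open('d0.pkl','rb'))
for n in D: 
    print(n,ang(D[n]))
    c=D[n]; 
    for r in(.2,.25,.3):
        u,v=proj(c,RIS+r*np.array([-np.cos(.385),np.sin(.385),0])+[0,0,.35]);print(c['frame'][int(v),int(u)])
print(ev())
E
```

```text
scene (np.float64(0.3501896857393457), np.int64(569))
[199 197 202]
[195 192 199]
[181 181 185]
side (np.float64(0.3494500950262915), np.int64(1199))
[190 184 186]
[187 182 183]
[190 184 186]
[0.355, 564.0, 0.348, 1193.0, 3.1]
```

Emit:
jog_arm([
  [[-0.014,0,0.004],[0,0,0]],
  [[-0.029,0,0.008],[0,0,0]],
  [[-0.043,0,0.012],[0,0,0]],
  [[-0.058,0,0.016],[0,0,0]],
  [[-0.072,0,0.02],[0,0,0]],
])

```text
t: 3.7
tool_pos: [0.5041, 0.2783, 0.1713]
orientation: [2.465, 1.663, -0.325]
force: [-0.1, -0.2, -1.4]
opening: 0.0004
gripper_force: 0.0
```

Emit:
jog_arm([
  [[-0.007,0,0.002],[0,0,0]],
  [[-0.014,0,0.004],[0,0,0]],
  [[-0.022,0,0.006],[0,0,0]],
  [[-0.029,0,0.008],[0,0,0]],
  [[-0.036,0,0.01],[0,0,0]],
])

```text
t: 4.2
tool_pos: [0.5013, 0.2716, 0.1711]
orientation: [2.465, 1.663, -0.325]
force: [-0.7, -0.7, 0.2]
opening: 0.0003
gripper_force: 0.0
```

```bash
python3 -c "
from h import *
print(ev(),cur()[0],(cur()[0]-hood(.385))@tan(.385))"
```

```text
[0.354, 566.0, 0.348, 1191.0, 4.2] [0.50134936 0.27151781 0.17114052] 0.11482701792351724
```

Emit:
jog_arm([
  [[-0.007,0,0.002],[0,0,0]],
  [[-0.014,0,0.004],[0,0,0]],
  [[-0.022,0,0.006],[0,0,0]],
  [[-0.029,0,0.008],[0,0,0]],
  [[-0.036,0,0.01],[0,0,0]],
])

```text
t: 4.8
tool_pos: [0.4986, 0.2646, 0.1711]
orientation: [2.465, 1.663, -0.325]
force: [0.1, -1.1, -0.4]
opening: 0.0007
gripper_force: 0.1
```

```bash
python3 -c "
from h import *
print(ev(),(cur()[0]-hood(.385))@tan(.385))"
```

```text
[0.353, 565.0, 0.347, 1192.0, 4.8] 0.10731795819044948
```

Emit:
jog_arm([
  [[-0.007,0,0.002],[0,0,0]],
  [[-0.014,0,0.004],[0,0,0]],
  [[-0.022,0,0.006],[0,0,0]],
  [[-0.029,0,0.008],[0,0,0]],
  [[-0.036,0,0.01],[0,0,0]],
])

```text
t: 5.4
tool_pos: [0.4958, 0.2577, 0.1711]
orientation: [2.465, 1.663, -0.325]
force: [0.5, 0.6, 0.9]
opening: 0.0006
gripper_force: 0.1
```

```bash
python3 -c "
from h import *
print(ev(),(cur()[0]-hood(.385))@tan(.385))"
```

```text
[0.343, 565.0, 0.333, 1186.0, 5.4] 0.09981611342162564
```

Emit:
jog_arm([
  [[-0.007,0,0.002],[0,0,0]],
  [[-0.014,0,0.004],[0,0,0]],
  [[-0.022,0,0.006],[0,0,0]],
  [[-0.029,0,0.008],[0,0,0]],
  [[-0.036,0,0.01],[0,0,0]],
])

```text
t: 6.0
tool_pos: [0.4929, 0.2507, 0.171]
orientation: [2.465, 1.663, -0.325]
force: [0.1, 0.5, 0.4]
opening: 0.0004
gripper_force: 0.0
```

```bash
python3 -c "
from h import *
print(ev(),(cur()[0]-hood(.385))@tan(.385))"
```

```text
[0.301, 570.0, 0.296, 1157.0, 6.0] 0.09235616002540863
```

Emit:
jog_arm([
  [[-0.007,0,0.002],[0,0,0]],
  [[-0.014,0,0.004],[0,0,0]],
  [[-0.022,0,0.006],[0,0,0]],
  [[-0.029,0,0.008],[0,0,0]],
  [[-0.036,0,0.01],[0,0,0]],
])

```text
t: 6.6
tool_pos: [0.4902, 0.2438, 0.171]
orientation: [2.465, 1.663, -0.325]
force: [-0.6, 0.1, -0.3]
opening: 0.0003
gripper_force: 0.0
```

```bash
python3 -c "
from h import *
print(ev(),(cur()[0]-hood(.385))@tan(.385))"
```

```text
[0.264, 565.0, 0.255, 1156.0, 6.6] 0.08492341513157248
```

```bash
sed -i 's/<.004 and np.abs(w).max()<.004/<.012 and np.abs(w).max()<.012/' h.py; python3 - <<'E'
from h import *
p,R=cur();t=tan(.385);q=-.27
G=ori(tan(q),-1);c=hood(q)-.15*tan(q);print(c)
a=p+.04*t
plan(p,R,[((a[0],a[1],.2),R),((a[0],a[1],.4),R),((c[0],c[1],.42),G),((c[0],c[1],.17),G)])
E
```

```text
[ 0.48396532 -0.19058701  0.        ]
1 rows [[0.16, 0.0, -0.19], [0.0, 0.0, 0.0]] -> [0.505 0.282 0.199]
4 rows [[-0.27, 0.0, -0.97], [0.0, 0.0, 0.0]] -> [0.504 0.281 0.401]
5 rows [[-1.0, 0.36, 0.23], [0.0, 0.15, -0.19]] -> [0.494 0.064 0.409]
4 rows [[-1.0, 0.05, -0.02], [0.0, 0.14, -0.18]] -> [ 0.487 -0.136  0.417]
2 rows [[-0.25, -0.07, -0.07], [0.0, 0.03, -0.05]] -> [ 0.483 -0.19   0.42 ]
5 rows [[-0.26, -0.0, 1.0], [0.0, 0.0, 0.0]] -> [ 0.484 -0.19   0.214]
1 rows [[-0.06, -0.0, 0.21], [0.0, 0.0, 0.0]] -> [ 0.485 -0.191  0.17 ]
```

Emit:
jog_arm([
  [[0.16,0,-0.19],[0,0,0]],
  [[0.16,0,-0.19],[0,0,0]],
])

```text
t: 6.9
tool_pos: [0.5067, 0.2849, 0.2015]
orientation: [2.465, 1.665, -0.318]
force: [0.6, 0.2, 0.7]
opening: 0.0004
gripper_force: 0.0
```

Emit:
jog_arm([
  [[-0.27,0,-0.97],[0,0,0]],
  [[-0.27,0,-0.97],[0,0,0]],
  [[-0.27,0,-0.97],[0,0,0]],
  [[-0.27,0,-0.97],[0,0,0]],
  [[-0.27,0,-0.97],[0,0,0]],
])

```text
t: 7.4
tool_pos: [0.5056, 0.2813, 0.41]
orientation: [2.467, 1.662, -0.304]
force: [0.8, 0.1, 0.6]
opening: 0.0001
gripper_force: 0.0
```

```bash
python3 -c "
from h import *
print(ev(),cur()[0])"
```

```text
[0.2, 577.0, 0.199, 1150.0, 7.4] [0.50491214 0.28107555 0.40287509]
```

Emit:
jog_arm([
  [[-1.0,0.36,0.23],[0,0.15,-0.19]],
  [[-1.0,0.36,0.23],[0,0.15,-0.19]],
  [[-1.0,0.36,0.23],[0,0.15,-0.19]],
  [[-1.0,0.36,0.23],[0,0.15,-0.19]],
  [[-1.0,0.36,0.23],[0,0.15,-0.19]],
])

```text
t: 8.0
tool_pos: [0.4933, 0.0594, 0.407]
orientation: [-2.31, -2.106, 0.07]
force: [-0.2, 0.4, 0.8]
opening: 0.0002
gripper_force: 0.0
```

Emit:
jog_arm([
  [[-1.0,0.05,-0.02],[0,0.14,-0.18]],
  [[-1.0,0.05,-0.02],[0,0.14,-0.18]],
  [[-1.0,0.05,-0.02],[0,0.14,-0.18]],
  [[-1.0,0.05,-0.02],[0,0.14,-0.18]],
  [[-1.0,0.05,-0.02],[0,0.14,-0.18]],
])

```text
t: 8.5
tool_pos: [0.4857, -0.1409, 0.4135]
orientation: [-1.894, -2.281, -0.179]
force: [0.9, 0.6, -1.0]
opening: 0.0003
gripper_force: 0.0
```

```bash
python3 - <<'E'
from h import *
print(ev())
p,R=cur();print(p);q=-.27
G=ori(tan(q),-1);c=hood(q)-.15*tan(q)
plan(p,R,[((c[0],c[1],.41),G),((c[0],c[1],.17),G)])
E
```

```text
[0.109, 612.0, 0.133, 1159.0, 8.5]
[ 0.48638346 -0.1381413   0.41429662]
2 rows [[-0.25, -0.06, -0.03], [0.0, 0.03, -0.05]] -> [ 0.484 -0.19   0.41 ]
5 rows [[-0.27, -0.0, 1.0], [0.0, 0.0, -0.0]] -> [ 0.485 -0.191  0.203]
1 rows [[-0.04, -0.0, 0.16], [0.0, 0.0, -0.0]] -> [ 0.485 -0.19   0.17 ]
```

Emit:
jog_arm([
  [[-0.25,-0.06,-0.03],[0,0.03,-0.05]],
  [[-0.25,-0.06,-0.03],[0,0.03,-0.05]],
])

```text
t: 8.8
tool_pos: [0.4842, -0.19, 0.4087]
orientation: [-1.773, -2.329, -0.233]
force: [1.0, 1.0, -0.5]
opening: 0.0007
gripper_force: 0.0
```

Emit:
jog_arm([
  [[-0.27,0,1.0],[0,0,0]],
  [[-0.27,0,1.0],[0,0,0]],
  [[-0.27,0,1.0],[0,0,0]],
  [[-0.27,0,1.0],[0,0,0]],
  [[-0.27,0,1.0],[0,0,0]],
])

```text
t: 9.3
tool_pos: [0.4829, -0.185, 0.198]
orientation: [-1.768, -2.325, -0.231]
force: [-0.2, -0.5, -0.6]
opening: 0.0003
gripper_force: 0.0
```

Emit:
jog_arm([
  [[-0.04,0,0.16],[0,0,0]],
  [[-0.04,0,0.16],[0,0,0]],
  [[-0.04,0,0.16],[0,0,0]],
])

```text
t: 9.6
tool_pos: [0.4869, -0.1884, 0.1741]
orientation: [-1.775, -2.335, -0.233]
force: [0.5, -0.2, -0.3]
opening: -0.0001
gripper_force: 0.0
```

```bash
python3 - <<'E'
from h import *
print(ev())
p,R=cur();print(p);q=-.27
print((p-hood(q))@tan(q),(R.T@tan(q)).round(3))
o=[]
for n in("scene","side"):
    c=cam(n);u,v=proj(c,hood(0)+np.array([0,0,.18]));u,v=int(u),int(v)
    o.append(cv2.resize(c['frame'][v-60:v+60,u-80:u+80,::-1],(400,300),interpolation=cv2.INTER_CUBIC));print(n,u-80,v-60)
    for qq in(0,.02,.04,.06):
        h=hood(qq);a=np.linspace(0,6.28,200);uv=np.array([proj(c,[h[0]+.1*np.cos(x),h[1]+.1*np.sin(x),.205]) for x in a]);print(qq,((uv.min(0)-[u-80,v-60])*2.5).round(),((uv.max(0)-[u-80,v-60])*2.5).round())
cv2.imwrite('pics/c3.png',np.hstack(o))
E
```

```text
[0.036, 658.0, 0.085, 1163.0, 9.6]
[ 0.48768533 -0.18935077  0.17521996]
-0.1498007934215715 [ 0.968 -0.     0.249]
scene 167 116
0 [141. 111.] [259. 172.]
0.02 [145. 110.] [263. 171.]
0.04 [148. 110.] [266. 171.]
0.06 [152. 109.] [270. 170.]
side 188 113
0 [135.  95.] [267. 186.]
0.02 [139.  95.] [272. 186.]
0.04 [143.  96.] [276. 187.]
0.06 [148.  97.] [280. 188.]
```

View pics/c3.png

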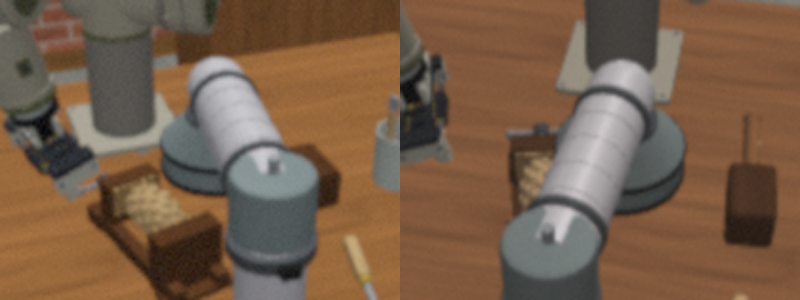

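```bash
cat >> h.py <<'E'
def edge(c,side):
    im=cv2.GaussianBlur(c['frame'].astype(np.float32),(0,0),.7);w=im[:,:,0]-im[:,:,2] # wood: large
    a=np.linspace(0,2*np.pi,240);qs=np.arange(-.45,.55,.002);s=[]
    for q in qs:
        h=hood(q);best=None
        uv=np.array([proj(c,[h[0]+.1*np.cos(x),h[1]+.1*np.sin(x),.18]) for x in a])
        u,v=uv[uv[:,0].argmax() if side>0 else uv[:,0].argmin()]
        s.append(cv2.remap(w,np.float32([[u]]),np.float32([[v]]),cv2.INTER_LINEAR)[0,0])
    s=np.array(s)
    b=s<22
    # longest run of hood-colour
    best=(0,0);i=0
    while i<len(b):
        if b[i]:
            j=i
            while j<len(b) and b[j]:j+=1
            if j-i>best[1]-best[0]:best=(i,j)
            i=j
        else:i+=1
    return qs[best[1]-1] if side>0 else qs[best[0]]
def ev2():
    t=robot.read_state()['t'];S=cam('scene');T=cam('side')
    return dict(t=round(t,2),sceneL=round(edge(S,-1),3),sceneR=round(edge(S,1),3),sideR=round(edge(T,1),3),duct=round(ang(T)[0],3))
E
python3 - <<'E'
from h import *
import pickle
D=pickle.load(open('d0.pkl','rb'))
print(edge(D['scene'],-1),edge(D['scene'],1),edge(D['side'],1))
print(ev2())
E
```

```text
0.40200000000000075 0.3580000000000007 0.3780000000000007
{'t': 9.8, 'sceneL': np.float64(0.104), 'sceneR': np.float64(0.164), 'sideR': np.float64(0.068), 'duct': np.float64(0.076)}
```

Emit:
jog_arm([
  [[0.05,0,0.013],[0,0,0]],
  [[0.1,0,0.026],[0,0,0]],
  [[0.15,0,0.039],[0,0,0]],
  [[0.2,0,0.052],[0,0,0]],
  [[0.22,0,0.057],[0,0,0]],
])

```text
t: 10.4
tool_pos: [0.4738, -0.1439, 0.1724]
orientation: [-1.775, -2.335, -0.233]
force: [-0.3, 0.3, -0.4]
opening: 0.0004
gripper_force: 0.0
```

Emit:
jog_arm([
  [[0,0,0],[0,0,0]],
  [[0,0,0],[0,0,0]],
  [[0,0,0],[0,0,0]],
  [[0,0,0],[0,0,0]],
  [[0,0,0],[0,0,0]],
])

```text
t: 10.9
tool_pos: [0.4742, -0.1455, 0.1723]
orientation: [-1.777, -2.334, -0.233]
force: [-0.2, 0.3, 0.1]
opening: 0.0008
gripper_force: 0.0
```

Emit:
jog_arm([
  [[0,0,0],[0,0,0]],
  [[0,0,0],[0,0,0]],
  [[0,0,0],[0,0,0]],
  [[0,0,0],[0,0,0]],
  [[0,0,0],[0,0,0]],
])

```text
t: 11.4
tool_pos: [0.4742, -0.1453, 0.1724]
orientation: [-1.776, -2.334, -0.233]
force: [0.2, 0.0, -0.8]
opening: 0.0001
gripper_force: 0.0
```

```bash
python3 -c "
from h import *
print(ev2())
p,R=cur();q=-.27
print(p,(p-hood(q))@tan(q))"
```

```text
{'t': 11.4, 'sceneL': np.float64(0.012), 'sceneR': np.float64(0.148), 'sideR': np.float64(-0.024), 'duct': np.float64(0.016)}
[ 0.47422524 -0.14527745  0.17233691] -0.10373398162220589
```

Emit:
jog_arm([
  [[0,0,0],[0,0,0]],
  [[0,0,0],[0,0,0]],
  [[0,0,0],[0,0,0]],
  [[0,0,0],[0,0,0]],
  [[0,0,0],[0,0,0]],
])

```text
t: 12.0
tool_pos: [0.4742, -0.1453, 0.1723]
orientation: [-1.776, -2.334, -0.233]
force: [0.4, -0.3, -0.0]
opening: 0.0004
gripper_force: 0.0
```

Emit:
jog_arm([
  [[0,0,0],[0,0,0]],
  [[0,0,0],[0,0,0]],
  [[0,0,0],[0,0,0]],
  [[0,0,0],[0,0,0]],
  [[0,0,0],[0,0,0]],
])

```text
t: 12.5
tool_pos: [0.4742, -0.1453, 0.1724]
orientation: [-1.776, -2.334, -0.233]
force: [-0.4, -0.2, -0.6]
opening: 0.0002
gripper_force: 0.0
```

```bash
python3 -c "
from h import *
print(ev2())"
```

```text
{'t': 12.5, 'sceneL': np.float64(-0.046), 'sceneR': np.float64(0.138), 'sideR': np.float64(-0.084), 'duct': np.float64(-0.028)}
```

Emit:
jog_arm([
  [[0,0,0],[0,0,0]],
  [[0,0,0],[0,0,0]],
  [[0,0,0],[0,0,0]],
  [[0,0,0],[0,0,0]],
  [[0,0,0],[0,0,0]],
])

```text
t: 13.1
tool_pos: [0.4743, -0.1453, 0.1724]
orientation: [-1.776, -2.334, -0.233]
force: [-0.1, 0.6, -0.3]
opening: 0.0008
gripper_force: 0.0
```

Emit:
jog_arm([
  [[0,0,0],[0,0,0]],
  [[0,0,0],[0,0,0]],
  [[0,0,0],[0,0,0]],
  [[0,0,0],[0,0,0]],
  [[0,0,0],[0,0,0]],
])

```text
t: 13.6
tool_pos: [0.4742, -0.1453, 0.1723]
orientation: [-1.776, -2.334, -0.233]
force: [0.1, 0.2, 0.8]
opening: 0.0003
gripper_force: 0.0
```

Emit:
jog_arm([
  [[0,0,0],[0,0,0]],
  [[0,0,0],[0,0,0]],
  [[0,0,0],[0,0,0]],
  [[0,0,0],[0,0,0]],
  [[0,0,0],[0,0,0]],
])

```text
t: 14.1
tool_pos: [0.4742, -0.1453, 0.1723]
orientation: [-1.776, -2.334, -0.233]
force: [-0.0, -0.1, -0.1]
opening: 0.0008
gripper_force: 0.0
```

```bash
python3 - <<'E'
from h import *
print(ev2())
o=[]
for n in("scene","side"):
    c=cam(n);u,v=proj(c,hood(-.2)+np.array([0,0,.18]));u,v=int(u),int(v)
    o.append(cv2.resize(c['frame'][v-60:v+60,u-80:u+80,::-1],(400,300),interpolation=cv2.INTER_CUBIC));print(n,u-80,v-60)
    for qq in(-.1,-.12,-.14,-.16):
        h=hood(qq);a=np.linspace(0,6.28,200);uv=np.array([proj(c,[h[0]+.1*np.cos(x),h[1]+.1*np.sin(x),.19]) for x in a]);print(qq,((uv.min(0)-[u-80,v-60])*2.5).round(),((uv.max(0)-[u-80,v-60])*2.5).round())
cv2.imwrite('pics/c4.png',np.hstack(o))
E
```

```text
{'t': 14.1, 'sceneL': np.float64(-0.318), 'sceneR': np.float64(0.136), 'sideR': np.float64(-0.164), 'duct': np.float64(-0.103)}
scene 152 120
-0.1 [160. 111.] [278. 174.]
-0.12 [156. 112.] [275. 175.]
-0.14 [153. 113.] [271. 176.]
-0.16 [149. 114.] [268. 177.]
side 171 112
-0.1 [157. 103.] [288. 193.]
-0.12 [152. 103.] [283. 193.]
-0.14 [148. 103.] [279. 193.]
-0.16 [144. 102.] [275. 193.]
```

View pics/c4.png

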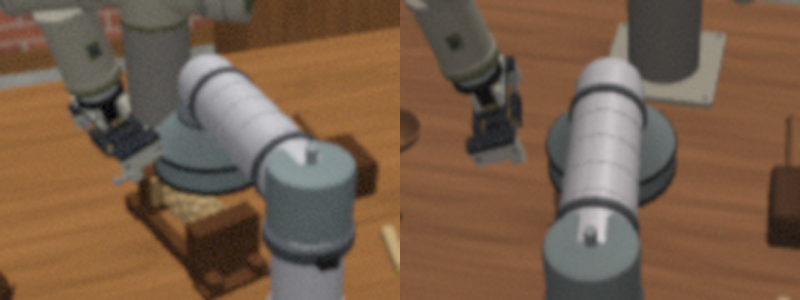

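Emit:
jog_arm([
  [[0.005,0,0.001],[0,0,0]],
  [[0.01,0,0.003],[0,0,0]],
  [[0.015,0,0.004],[0,0,0]],
  [[0.02,0,0.005],[0,0,0]],
  [[0.024,0,0.006],[0,0,0]],
])

```text
t: 14.8
tool_pos: [0.4729, -0.1404, 0.1724]
orientation: [-1.776, -2.334, -0.233]
force: [0.9, -0.1, 0.2]
opening: 0.0002
gripper_force: 0.0
```

Emit:
jog_arm([
  [[0,0,0],[0,0,0]],
  [[0,0,0],[0,0,0]],
  [[0,0,0],[0,0,0]],
  [[0,0,0],[0,0,0]],
  [[0,0,0],[0,0,0]],
])

```text
t: 15.3
tool_pos: [0.4729, -0.1405, 0.1724]
orientation: [-1.776, -2.334, -0.233]
force: [0.1, 0.3, -0.3]
opening: 0.0003
gripper_force: 0.0
```

```bash
python3 - <<'E'
from h import *
c=cam('side');t=robot.read_state()['t'];print(t,edge(c,1),edge(c,-1),ang(c)[0])
p,R=cur();q=-.27
print(p,(p-hood(q))@tan(q))
h=hood(edge(c,1)+.015);print('dist finger-hood centre',np.linalg.norm((p-h)[:2]))
E
```

```text
15.35 -0.2179999999999998 -0.19199999999999978 -0.15788836787659816
[ 0.47291328 -0.14055479  0.17239452] -0.0988324758775563
dist finger-hood centre 0.12094170943220846
```

Emit:
jog_arm([
  [[0,0,0],[0,0,0]],
  [[0,0,0],[0,0,0]],
  [[0,0,0],[0,0,0]],
  [[0,0,0],[0,0,0]],
])

```text
t: 15.75
tool_pos: [0.4729, -0.1405, 0.1724]
orientation: [-1.776, -2.334, -0.233]
force: [-0.3, 0.5, 0.1]
opening: 0.0005
gripper_force: 0.0
```

Emit:
jog_arm([
  [[-0.0035,0,-0.001],[0,0,0]],
  [[-0.007,0,-0.002],[0,0,0]],
  [[-0.0105,0,-0.003],[0,0,0]],
  [[-0.014,0,-0.0035],[0,0,0]],
  [[-0.018,0,-0.0045],[0,0,0]],
])

```text
t: 16.25
tool_pos: [0.4739, -0.1442, 0.1723]
orientation: [-1.776, -2.334, -0.233]
force: [0.6, 0.2, 0.1]
opening: 0.0004
gripper_force: 0.0
```

Emit:
jog_arm([
  [[-0.0035,0,-0.001],[0,0,0]],
  [[-0.007,0,-0.002],[0,0,0]],
  [[-0.0105,0,-0.003],[0,0,0]],
  [[-0.014,0,-0.0035],[0,0,0]],
  [[-0.018,0,-0.0045],[0,0,0]],
])

```text
t: 16.75
tool_pos: [0.4749, -0.1477, 0.1723]
orientation: [-1.776, -2.334, -0.233]
force: [0.2, 0.3, -0.3]
opening: 0.0009
gripper_force: 0.0
```

```bash
cat >> h.py <<'E'
def ev3():
    c=cam('side');t=robot.read_state()['t'];a,b=edge(c,1),edge(c,-1);p=cur()[0]
    print(round(t,2),'q',round(a,3),round(b,3),'duct',round(ang(c)[0],3),'dist',np.linalg.norm((p-hood((a+b)/2))[:2]).round(4))
E
python3 -c "
from h import *
ev3()"
```

```text
16.8 q -0.272 -0.34 duct -0.217 dist 0.0945
```

Emit:
jog_arm([
  [[-0.0035,0,-0.001],[0,0,0]],
  [[-0.007,0,-0.002],[0,0,0]],
  [[-0.0105,0,-0.003],[0,0,0]],
  [[-0.014,0,-0.0035],[0,0,0]],
  [[-0.018,0,-0.0045],[0,0,0]],
])

```text
t: 17.3
tool_pos: [0.4759, -0.1513, 0.1723]
orientation: [-1.776, -2.334, -0.233]
force: [-0.4, 1.1, -0.4]
opening: 0.0008
gripper_force: 0.0
```

```bash
python3 -c "
from h import *
ev3()"
```

```text
17.35 q -0.282 -0.35 duct -0.22 dist 0.0949
```

Emit:
jog_arm([
  [[-0.0035,0,-0.001],[0,0,0]],
  [[-0.007,0,-0.002],[0,0,0]],
  [[-0.0105,0,-0.003],[0,0,0]],
])

```text
t: 17.65
tool_pos: [0.4765, -0.1534, 0.1724]
orientation: [-1.776, -2.334, -0.233]
force: [0.2, 0.1, -0.3]
opening: 0.0007
gripper_force: 0.0
```

```bash
python3 -c "
from h import *
ev3()"
```

```text
17.7 q -0.282 -0.262 duct -0.221 dist 0.1116
```

Boom nearly still at about −0.27. I back the finger away and check drift.

Emit:
jog_arm([
  [[-0.03,0,-0.008],[0,0,0]],
  [[-0.08,0,-0.02],[0,0,0]],
  [[-0.15,0,-0.04],[0,0,0]],
  [[-0.25,0,-0.06],[0,0,0]],
  [[-0.35,0,-0.09],[0,0,0]],
])

```text
t: 18.2
tool_pos: [0.4959, -0.2247, 0.1719]
orientation: [-1.776, -2.334, -0.233]
force: [0.4, 0.0, 1.0]
opening: 0.0007
gripper_force: 0.0
```

```bash
python3 -c "
from h import *
ev3();print(ev2())"
```

```text
18.25 q -0.284 -0.26 duct -0.224 dist 0.1883
{'t': 18.25, 'sceneL': np.float64(-0.248), 'sceneR': np.float64(0.134), 'sideR': np.float64(-0.284), 'duct': np.float64(-0.222)}
```

Emit:
jog_arm([
  [[0,0,0],[0,0,0]],
  [[0,0,0],[0,0,0]],
  [[0,0,0],[0,0,0]],
  [[0,0,0],[0,0,0]],
  [[0,0,0],[0,0,0]],
])

```text
t: 18.85
tool_pos: [0.4957, -0.2227, 0.1723]
orientation: [-1.776, -2.335, -0.233]
force: [-0.7, -0.0, 1.5]
opening: 0.0004
gripper_force: 0.0
```

Emit:
jog_arm([
  [[0,0,0],[0,0,0]],
  [[0,0,0],[0,0,0]],
  [[0,0,0],[0,0,0]],
  [[0,0,0],[0,0,0]],
  [[0,0,0],[0,0,0]],
])

```text
t: 19.35
tool_pos: [0.4957, -0.223, 0.1721]
orientation: [-1.776, -2.334, -0.233]
force: [-0.5, 0.4, -0.1]
opening: -0.0
gripper_force: 0.0
```

```bash
python3 - <<'E'
from h import *
ev3();print(ev2())
o=[]
for n in("scene","side"):
    c=cam(n);f=c['frame'][:,:,::-1].copy();u,v=proj(c,hood(-.27)+np.array([0,0,.15]));u,v=int(u),int(v)
    o.append(cv2.resize(f[v-60:v+60,u-80:u+80],(400,300),interpolation=cv2.INTER_CUBIC))
cv2.imwrite('pics/c5.png',np.hstack(o))
E
```

```text
19.4 q -0.284 -0.262 duct -0.224 dist 0.1834
{'t': 19.4, 'sceneL': np.float64(-0.248), 'sceneR': np.float64(0.134), 'sideR': np.float64(-0.284), 'duct': np.float64(-0.224)}
```

View pics/c5.png

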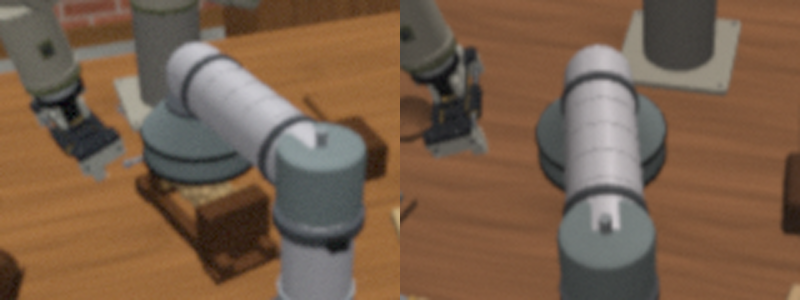

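The hood stands still over the vise at q ≈ −0.27 (carving ≈ −0.265). Waiting out the 4 s.

Emit:
jog_arm([
  [[0,0,0],[0,0,0]],
  [[0,0,0],[0,0,0]],
  [[0,0,0],[0,0,0]],
  [[0,0,0],[0,0,0]],
  [[0,0,0],[0,0,0]],
])

```text
t: 20.1
tool_pos: [0.4957, -0.223, 0.1721]
orientation: [-1.776, -2.334, -0.233]
force: [-0.1, 0.3, -0.3]
opening: 0.0004
gripper_force: 0.0
```

Emit:
jog_arm([
  [[0,0,0],[0,0,0]],
  [[0,0,0],[0,0,0]],
  [[0,0,0],[0,0,0]],
  [[0,0,0],[0,0,0]],
  [[0,0,0],[0,0,0]],
])

```text
t: 20.6
tool_pos: [0.4957, -0.223, 0.1721]
orientation: [-1.776, -2.334, -0.233]
force: [-0.0, 0.5, 1.1]
opening: 0.0003
gripper_force: 0.0
```

Emit:
jog_arm([
  [[0,0,0],[0,0,0]],
  [[0,0,0],[0,0,0]],
  [[0,0,0],[0,0,0]],
  [[0,0,0],[0,0,0]],
  [[0,0,0],[0,0,0]],
])

```text
t: 21.1
tool_pos: [0.4956, -0.223, 0.1721]
orientation: [-1.776, -2.334, -0.233]
force: [0.9, 0.1, 0.8]
opening: 0.0005
gripper_force: 0.0
```

Emit:
jog_arm([
  [[0,0,0],[0,0,0]],
  [[0,0,0],[0,0,0]],
  [[0,0,0],[0,0,0]],
  [[0,0,0],[0,0,0]],
  [[0,0,0],[0,0,0]],
])

```text
t: 21.6
tool_pos: [0.4957, -0.223, 0.1721]
orientation: [-1.776, -2.334, -0.233]
force: [-0.2, -0.2, -0.1]
opening: 0.0005
gripper_force: 0.0
```

Emit:
jog_arm([
  [[0,0,0],[0,0,0]],
  [[0,0,0],[0,0,0]],
  [[0,0,0],[0,0,0]],
  [[0,0,0],[0,0,0]],
  [[0,0,0],[0,0,0]],
])

```text
t: 22.1
tool_pos: [0.4957, -0.223, 0.1722]
orientation: [-1.776, -2.334, -0.233]
force: [0.3, 0.1, -0.1]
opening: 0.0003
gripper_force: 0.0
```

Emit:
jog_arm([
  [[0,0,0],[0,0,0]],
  [[0,0,0],[0,0,0]],
  [[0,0,0],[0,0,0]],
  [[0,0,0],[0,0,0]],
  [[0,0,0],[0,0,0]],
])

```text
t: 22.6
tool_pos: [0.4957, -0.223, 0.1721]
orientation: [-1.776, -2.334, -0.233]
force: [-0.2, -0.4, -0.4]
opening: 0.0007
gripper_force: 0.0
```

Emit:
jog_arm([
  [[0,0,0],[0,0,0]],
  [[0,0,0],[0,0,0]],
  [[0,0,0],[0,0,0]],
  [[0,0,0],[0,0,0]],
  [[0,0,0],[0,0,0]],
])

```text
t: 23.1
tool_pos: [0.4957, -0.223, 0.1721]
orientation: [-1.776, -2.334, -0.233]
force: [0.1, -0.1, -1.1]
opening: 0.0004
gripper_force: 0.0
```

Emit:
jog_arm([
  [[0,0,0],[0,0,0]],
  [[0,0,0],[0,0,0]],
  [[0,0,0],[0,0,0]],
  [[0,0,0],[0,0,0]],
  [[0,0,0],[0,0,0]],
])

```text
t: 23.6
tool_pos: [0.4957, -0.223, 0.1721]
orientation: [-1.776, -2.334, -0.233]
force: [-0.3, -0.2, -0.6]
opening: 0.0005
gripper_force: 0.0
```

```bash
python3 -c "
from h import *
ev3();e=ev2();print(e)
if abs(e['duct']+.224)<.02: print(robot.close_job())"
```

```text
23.65 q -0.286 -0.262 duct -0.224 dist 0.1831
{'t': 23.65, 'sceneL': np.float64(-0.25), 'sceneR': np.float64(0.134), 'sideR': np.float64(-0.286), 'duct': np.float64(-0.224)}
the job is handed in; nothing more can be done
None
```

The hood is over the carving (boom at about −0.27 rad, carving measured at about −0.265), let go with no visible drift for over 5 s, and the job was handed in at about 24 s; no verdict came back.

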